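# Stroke the flaps of the sample rack shut

## Task

Close the curved sample rack for loading: run a fingertip lightly along the row of hinged flaps, round the arc from the right-hand end (as the robot sees it) to the left-hand end, so that the flaps fold down one after another and all five end up lying flat over their cups. Nothing is gripped or lifted: leave the cups in their wells and everything else where it stands.

Things in the scene. Friction and masses are not known exactly. Their poses are not given: they have to be found in the camera images.
- rack: curved sample rack, screwed down: an aluminium plate 64 wide, 6 thick, bent in an arc, with five wells on a circle of radius 120, 0.4333 rad (51 mm) apart. Origin: on the worktop under the middle well; x points to the arc's centre, 120 mm off (the arc bulges towards the robot); y along the row to its left-hand end; z up. No fixed part is higher than 45.5 mm. Flap and well 1 are at the right-hand (-y) end
- flap1 (a joint): angle (rad) of flap 1, a steel strip 18 wide, 3 thick, 42 mm long from its hinge: 0 = flat over its cup (stop), 1.57 = upright; starts at 1.2 to 1.6. Hinge friction (0.01 N m) keeps it at any angle; pushed from its hinge side towards the left-hand end it goes down. Upright its tip is 85 mm above the worktop; flat, its top is at 45.5 mm, 3 mm or more clear of the cup
- well1 (a point): point fixed to the rack on the axis of well 1, 45.5 mm above the worktop, where the top of flap 1 lies when flat. The flap's hinge is 26 mm from here towards the right-hand end, along the tangent of the arc, its axis square to that, 42 mm above the worktop, between two round ears 45.5 mm high. Fingertips that pass 1 to 5 mm above this point fold it flat enough
- flap2 (a joint): angle (rad) of flap 2, a steel strip 18 wide, 3 thick, 42 mm long from its hinge: 0 = flat over its cup (stop), 1.57 = upright; starts at 1.2 to 1.6. Hinge friction (0.01 N m) keeps it at any angle; pushed from its hinge side towards the left-hand end it goes down. Upright its tip is 85 mm above the worktop; flat, its top is at 45.5 mm, 3 mm or more clear of the cup
- well2 (a point): point fixed to the rack on the axis of well 2, 45.5 mm above the worktop, where the top of flap 2 lies when flat. The flap's hinge is 26 mm from here towards the right-hand end, along the tangent of the arc, its axis square to that, 42 mm above the worktop, between two round ears 45.5 mm high. Fingertips that pass 1 to 5 mm above this point fold it flat enough
- flap3 (a joint): angle (rad) of flap 3, a steel strip 18 wide, 3 thick, 42 mm long from its hinge: 0 = flat over its cup (stop), 1.57 = upright; starts at 1.2 to 1.6. Hinge friction (0.01 N m) keeps it at any angle; pushed from its hinge side towards the left-hand end it goes down. Upright its tip is 85 mm above the worktop; flat, its top is at 45.5 mm, 3 mm or more clear of the cup
- well3 (a point): point fixed to the rack on the axis of well 3, 45.5 mm above the worktop, where the top of flap 3 lies when flat. The flap's hinge is 26 mm from here towards the right-hand end, along the tangent of the arc, its axis square to that, 42 mm above the worktop, between two round ears 45.5 mm high. Fingertips that pass 1 to 5 mm above this point fold it flat enough
- flap4 (a joint): angle (rad) of flap 4, a steel strip 18 wide, 3 thick, 42 mm long from its hinge: 0 = flat over its cup (stop), 1.57 = upright; starts at 1.2 to 1.6. Hinge friction (0.01 N m) keeps it at any angle; pushed from its hinge side towards the left-hand end it goes down. Upright its tip is 85 mm above the worktop; flat, its top is at 45.5 mm, 3 mm or more clear of the cup
- well4 (a point): point fixed to the rack on the axis of well 4, 45.5 mm above the worktop, where the top of flap 4 lies when flat. The flap's hinge is 26 mm from here towards the right-hand end, along the tangent of the arc, its axis square to that, 42 mm above the worktop, between two round ears 45.5 mm high. Fingertips that pass 1 to 5 mm above this point fold it flat enough
- flap5 (a joint): angle (rad) of flap 5, a steel strip 18 wide, 3 thick, 42 mm long from its hinge: 0 = flat over its cup (stop), 1.57 = upright; starts at 1.2 to 1.6. Hinge friction (0.01 N m) keeps it at any angle; pushed from its hinge side towards the left-hand end it goes down. Upright its tip is 85 mm above the worktop; flat, its top is at 45.5 mm, 3 mm or more clear of the cup
- well5 (a point): point fixed to the rack on the axis of well 5, 45.5 mm above the worktop, where the top of flap 5 lies when flat. The flap's hinge is 26 mm from here towards the right-hand end, along the tangent of the arc, its axis square to that, 42 mm above the worktop, between two round ears 45.5 mm high. Fingertips that pass 1 to 5 mm above this point fold it flat enough
- cup1: white sample cup, 39 mm dia., 26 to 33 tall, loose in one of the wells (which one varies), standing 6 mm above the worktop; origin under its centre
- cup2: white sample cup, 39 mm dia., 26 to 33 tall, loose in one of the wells (which one varies), standing 6 mm above the worktop; origin under its centre
- cup3: white sample cup, 39 mm dia., 26 to 33 tall, loose in one of the wells (which one varies), standing 6 mm above the worktop; origin under its centre
- cup4: white sample cup, 39 mm dia., 26 to 33 tall, loose in one of the wells (which one varies), standing 6 mm above the worktop; origin under its centre
- cup5: white sample cup, 39 mm dia., 26 to 33 tall, loose in one of the wells (which one varies), standing 6 mm above the worktop; origin under its centre
- pellet_die: bystander: steel pellet die, 54 mm dia., 88 tall, standing in the hollow of the arc; origin under its centre
- calibration_block: bystander: milled steel block 30x60x30, on the robot's side of the rack; origin under its centre
- tweezers: bystander: tweezers 14x123x9, long along y, lying on the robot's side of the rack near its right end; origin under the centre
- tape_roll: bystander: roll of adhesive tape lying flat, 92 mm dia., 24 high; origin under its centre
- ref_disc: bystander: loose reference disc, 40 mm dia., 12 high; origin under its centre
- stapler: bystander: stapler 30x135x46, behind the rack; origin under its centre
- powder_jar: bystander: brown jar, 62 mm dia., 95 tall, behind the rack; origin under its centre
- screwdriver: bystander: screwdriver 25x166x25, lying behind the rack; origin under its centre

How it is judged (in metres and radians):
On the way, in this order (a step that is already met when the one before it is completed fails the run):
1. flap 1 is folded flat (within 0.2 rad) with the fingers at it (grasp point within 80 mm of its well), before the flaps further left (value of joint flap1 below 0.2 rad and distance between the grasp point and well1 below 0.08 m).
2. flap 2 is folded flat (within 0.2 rad) with the fingers at it (grasp point within 80 mm of its well), before the flaps further left (value of joint flap2 below 0.2 rad and distance between the grasp point and well2 below 0.08 m).
3. flap 3 is folded flat (within 0.2 rad) with the fingers at it (grasp point within 80 mm of its well), before the flaps further left (value of joint flap3 below 0.2 rad and distance between the grasp point and well3 below 0.08 m).
4. flap 4 is folded flat (within 0.2 rad) with the fingers at it (grasp point within 80 mm of its well), before the flaps further left (value of joint flap4 below 0.2 rad and distance between the grasp point and well4 below 0.08 m).
5. flap 5 is folded flat (within 0.2 rad) with the fingers at it (grasp point within 80 mm of its well), before the flaps further left (value of joint flap5 below 0.2 rad and distance between the grasp point and well5 below 0.08 m).
At the end, for the whole second after the job is handed in: all five flaps within 0.2 rad (11 degrees) of flat, every cup within 6 mm and every bystander within 15 mm of where it stood (value of joint each of flap1, flap2, flap3, flap4, flap5 below 0.2 rad and distance of each of cup1, cup2, cup3, cup4, cup5 from where it was at the start of the episode below 0.006 m and distance of each of pellet_die, calibration_block, tweezers, tape_roll, ref_disc, stapler, powder_jar, screwdriver from where it was at the start of the episode below 0.015 m); the robot touches nothing.
It fails at once if the rack or a flap is pressed with more than 30 N (contact force between the fingers and rack above 30 N).
It fails at once if a cup is lifted or pulled out of its well (moved more than 6 mm) (distance of any of cup1, cup2, cup3, cup4, cup5 from where it was at the start of the episode above 0.006 m).
It fails at once if a bystander is moved more than 15 mm (distance of any of pellet_die, calibration_block, tweezers, tape_roll, ref_disc, stapler, powder_jar, screwdriver from where it was at the start of the episode above 0.015 m).
It also fails if it takes over 40 s, if anything falls off the work surface, if the arm or the gripper's body presses on something with over 40 N, if the wrist force passes 120 N, or if a joint passes its speed limit or range.

## Robot

A 6-joint arm with a two-finger parallel gripper is mounted at the origin on a cart in front of the work surface, level with it; the furniture and walls round the work are solid. World frame = base frame: x ahead of the robot, y to its left, z up, the work surface at z = 0. Lengths are in mm, angles in rad, forces in N, time in s.
With the tool pointing down it reaches from about 275 to 1000 mm from the base axis. Payload 8.4 kg.
Tool frame: the origin (TCP) lies between the finger pads; the fingertips stand r.tips_ahead ahead of it and the grasp point (between the pads) lies 6 mm ahead of it (r.tips_ahead is the distance from the TCP to the fingertips, in mm); z points along the fingers, y is the line along which they close (so a half turn about z gives the same grasp; the last joint's range is limited). The gripper opens to 85 mm and grips with 20 to 120 N. Pads are 22 mm wide; open, the fingers measure 114 mm over their backs; the gripper's body (76 mm by 85 mm) begins 54 mm behind the grasp point. The pads swing forward as they close: fully open they stand 13 mm farther back than shut.
Start: joints at [1.11, 0.353, 1.633, -0, 1.155, -0.002], TCP at [276.794, 560.369, 256.281] pointing down, gripper open.
Joint ranges: [-2.63, 2.63], [-0.92, 2.1], [0.06, 2.66], [-1.3, 4.44], [0, 2.69], [-3.02, 3.02]. Speed limits (rad/s): [2.22, 2.22, 2.79, 3.14, 3.14, 3.14].

## Interface

Orientations are given as [roll, pitch, yaw] about the fixed x, y, z axes, in that order (R = Rz(yaw) Ry(pitch) Rx(roll)).
In Python, from rig import r gives the robot as it stands.
- The arm moves only by the tool carry_out, never from a script. Its arguments are lists of equal length, an entry for each row: "delta_pos": the shift along the tool's x, y, z in m, a list of three; "rot": the turn, a rotation vector about the tool's x, y, z in degrees, a list of three. A call has 1 to 8 rows; each row is the pose to reach, as a shift and turn from the pose commanded when the call began, along the tool's axes at that moment; what a row does not reach only later rows make up. A row lasts 1/8 s, in which the tool goes at most 62.5 mm and 10.7 degrees, less where a joint would pass 70% of its speed; a pose out of reach is approached as far as the arm can. A call with a gripper value outside its range is refused whole. "claw" is the finger opening in m, from 0 to 0.0854, set as the call begins (left out, the last holds). The fingers move at their own pace and stop on an object; "grip_force" is the grip in N (left out, the last holds). Time passes only in rows, so rows that repeat a pose let the fingers close. It gives the time, the measured TCP pose, the force, the opening and the grip force at its end, in the units of the state.
- r.sense(): the state, without advancing time (a new reading comes with each control period).
- r.grab_frame(name): name is "scene" or "top"; returns the picture (400x640x3 uint8, blue, green, red); there is no depth.
- r.camera_info(name): a dict with "fx", "fy", "cx", "cy" (pixels), "distortion" ([k1, k2, p1, p2, k3] as OpenCV has them; the pictures are not rectified), "pose" (4x4, takes a point from camera to world coordinates). Camera axes: x right, y down, z forward; pixel columns grow to the right and rows downward; lengths in mm; the calibration is good to about 2 mm. A picture is of the moment at which its call begins. camera_info takes no time and is no camera call.
- r.sign_off(): hands the job in; it is judged then, once.
Trained networks look in the newest picture that a camera, given by its name, has taken for a name from the list of things; names that differ only in an ending like _2 or _b are one class to them, and where a whole thing is asked for, a point or a joint stands for the part that bears it (a point fixed in the world has none). Each returns a list of dicts, best first, with "p" (0 to 1); they miss things now and then, are a little off and sometimes report something else, mostly with a low value. They report only what shows in the picture. A call takes as long as a camera call.
- r.recognise(thing, camera): "box" ([left, top, right, bottom] in pixels, round what is visible of it).
- r.cut_out(thing, camera): "mask" (400x640 bool, what is visible of it) and "box" ([left, top, right, bottom] in pixels, round what is visible of it).
The state is a dict: "clock": time; "qpos": joint angles; "qvel": joint speeds; "joint_efforts": joint torques, N m; "eef_pos": TCP position; "tcp_rot": TCP orientation; "contact_force": force on the tool from outside, world axes, zero at the start; "wrist_torque": the same for the moment, N m; "opening": opening from 0.0 (shut) to 1.0 (fully open); "grasp_force": force on a finger pad.
Only numpy, scipy, OpenCV 4.12 (cv2) and the standard library are available. Lean on these libraries where they do the work, as an engineer would, in place of code of your own. Each camera call takes 0.05 s, during which the arm holds its last target. There are 200 camera calls.

## Working session

There is one attempt and no reset: what is moved stays moved. The work goes in short steps, Python scripts to look and compute and a tool call to move; the robot and the scene stay as the last step left them, time stands still between calls to the robot, and variables do not carry over. Pictures are saved under pics/ and viewed, at most 10 in all, crops included, and the job is handed in when it is done.

Besides the shell and the picture viewer there is one more tool, called as name(argument=value, ...) on one line, values as JSON. carry_out: Moves the arm, as the interface text tells. Its arguments: {"type":"object","properties":{"delta_pos":{"type":"array","items":{"type":"array","items":{"type":"number"}}},"rot":{"type":"array","items":{"type":"array","items":{"type":"number"}}},"claw":{"type":"number"},"grip_force":{"type":"number"}},"required":["delta_pos","rot"]}

```bash
mkdir -p pics
python3 - <<'E'
from rig import r
import cv2
s=r.sense();print(s['clock'],s['eef_pos'],s['tcp_rot'],s['opening'],r.tips_ahead)
for c in("scene","top"):
    cv2.imwrite(f'pics/{c}0.png',r.grab_frame(c));i=r.camera_info(c);print(c,i['fx'],i['fy'],i['cx'],i['cy'],i['distortion'],i['pose'])
    for n in ["rack"]+["flap%d"%k for k in (1,)]+["cup1","pellet_die"]:
        print(n,[(d['box'],round(d['p'],2)) for d in r.recognise(n,c)])
E
```

```text
0.0 [276.62040701 559.96058666 255.56427751] [-3.14022405e+00  1.33412449e-05  2.68278147e+00] 0.999950727424009 25.0
scene 383.9093118603038 383.9093118603038 316.26098092101535 193.93796608116344 [-0.00757951  0.          0.          0.          0.        ] [[ 4.80589627e-01 -5.64715843e-01  6.70917005e-01  3.51955306e+00]
 [-8.76931674e-01 -3.05160596e-01  3.71305602e-01 -9.05341943e+00]
 [-4.94472305e-03 -7.66793993e-01 -6.41874226e-01  6.14152302e+02]
 [ 0.00000000e+00  0.00000000e+00  0.00000000e+00  1.00000000e+00]]
rack [([283.4, 199.1, 395.1, 262.3], 0.6), ([213.6, 173.6, 255.5, 204.7], 0.21)]
flap1 [([292.9, 199.4, 302.8, 219.2], 0.59), ([329.8, 219.7, 336.9, 239.1], 0.56), ([381.8, 219.3, 387.3, 237.6], 0.39), ([359.7, 228.4, 361.2, 237.1], 0.39)]
cup1 [([337.0, 234.8, 357.2, 254.0], 0.87), ([294.4, 217.0, 310.8, 236.2], 0.68), ([362.9, 234.5, 380.1, 251.4], 0.61), ([310.9, 233.2, 335.8, 247.3], 0.54)]
pellet_die [([344.2, 177.1, 363.6, 215.9], 0.96)]
top 486.72537429351746 486.72537429351746 320.4309025645022 191.85700939623143 [-0.06202155  0.          0.          0.          0.        ] [[ 2.22438541e-02 -9.95117066e-01  9.61625475e-02  4.84030592e+02]
 [-9.99610175e-01 -2.05141787e-02  1.89384918e-02  3.18995252e+02]
 [-1.68733207e-02 -9.65463260e-02 -9.95185459e-01  1.05496183e+03]
 [ 0.00000000e+00  0.00000000e+00  0.00000000e+00  1.00000000e+00]]
rack [([299.4, 189.5, 426.9, 247.1], 0.56), ([338.9, 94.5, 364.6, 132.2], 0.5)]
flap1 []
cup1 [([327.4, 213.5, 349.7, 234.7], 0.69), ([377.5, 219.4, 396.9, 237.2], 0.61), ([392.7, 206.2, 414.6, 228.0], 0.59), ([348.4, 223.0, 370.5, 243.1], 0.54), ([306.8, 199.7, 325.7, 218.7], 0.53), ([296.3, 188.6, 426.1, 245.2], 0.4)]
pellet_die [([352.5, 153.4, 379.4, 182.2], 0.82), ([247.1, 131.5, 317.1, 164.8], 0.73), ([338.6, 263.1, 369.2, 283.4], 0.63)]
```

Run:
```python
import cv2,numpy as np
a=cv2.imread('pics/top0.png')[90:310,220:480];b=cv2.imread('pics/scene0.png')[150:290,240:440]
cv2.imwrite('pics/a.png',cv2.resize(a,None,fx=2.7,fy=2.7,interpolation=cv2.INTER_CUBIC))
cv2.imwrite('pics/b.png',cv2.resize(b,None,fx=4,fy=4,interpolation=cv2.INTER_CUBIC))
```

```text
(no output)
```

View pics/a.png

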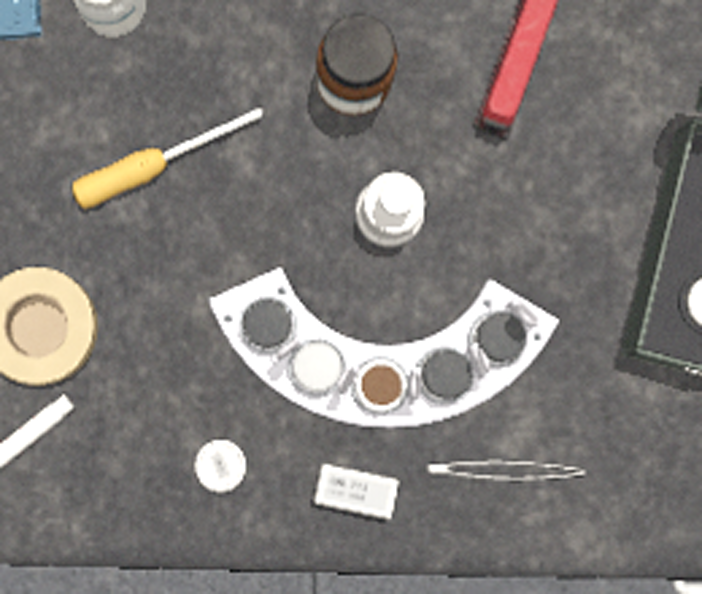

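View pics/b.png

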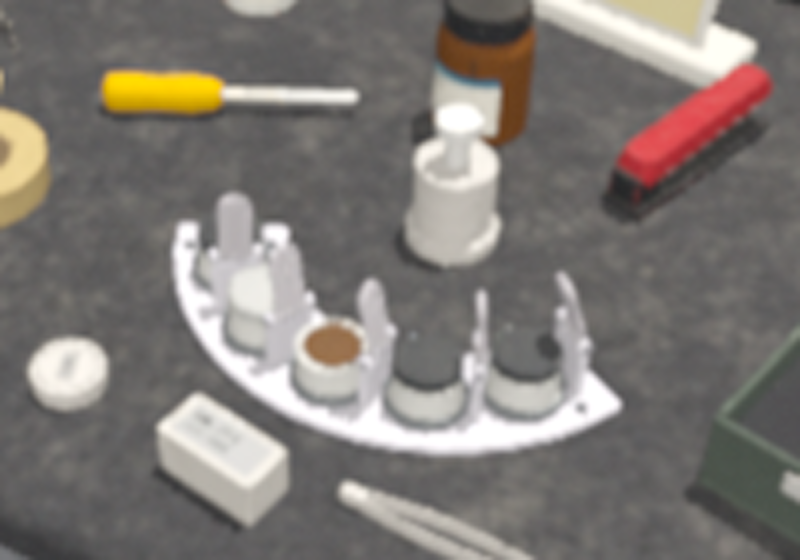

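The top crop shows the arc rack, with cup lids at about (268,324), (317,366), (381,386), (447,374), (500,337) in crop pixels. The scene crop shows all five flaps near upright, the right one being at about (572,330). Next I fit the rack pose.

```bash
cat > h.py <<'E'
import cv2,numpy as np
from rig import r
def proj(P,c):
    i=r.camera_info(c);T=np.linalg.inv(np.array(i['pose']));K=np.array([[i['fx'],0,i['cx']],[0,i['fy'],i['cy']],[0,0,1]])
    return cv2.projectPoints(np.asarray(P,float).reshape(-1,1,3),cv2.Rodrigues(T[:3,:3])[0],T[:3,3],K,np.array(i['distortion']))[0][:,0]
def rack(p,L): # local (n,3)->world
    c,s=np.cos(p[2]),np.sin(p[2]);L=np.asarray(L,float)
    return np.c_[p[0]+c*L[:,0]-s*L[:,1],p[1]+s*L[:,0]+c*L[:,1],L[:,2]]
def arc(R,a,z): a=np.atleast_1d(a);return np.c_[120-R*np.cos(a),R*np.sin(a),np.full(len(a),z)]
def outline(p,e,z=6):
    a=np.linspace(-e,e,40);return rack(p,np.r_[arc(152,a,z),arc(88,a[::-1],z)])
E
python3 - <<'E'
from h import *
from scipy.optimize import minimize
img=cv2.imread('pics/top0.png');sc=cv2.imread('pics/scene0.png')
r.grab_frame('top')
m=max(r.cut_out('rack','top'),key=lambda d:d['p']);print(m['box'],m['p'],m['mask'].sum())
hsv=cv2.cvtColor(img,cv2.COLOR_BGR2HSV);w=((hsv[...,2]>170)&(hsv[...,1]<60)).astype(np.uint8)
w[:185]=0;w[252:]=0;w[:,:290]=0;w[:,432:]=0
n,l,st,_=cv2.connectedComponentsWithStats(w);k=1+st[1:,4].argmax();cont=cv2.findContours((l==k).astype(np.uint8),cv2.RETR_EXTERNAL,cv2.CHAIN_APPROX_NONE)[0][0][:,0]
print(st[k])
M=np.zeros(img.shape[:2],np.uint8);cv2.drawContours(M,[cont],-1,1,-1)
S=8
Mb=cv2.GaussianBlur(M.astype(np.float32),(0,0),.7)
def render(q):
    P=(proj(outline(q[:3],q[3]),'top')+.5)*S-.5
    I=np.zeros((80*S,160*S),np.uint8);P-=[280*S,180*S]
    cv2.fillPoly(I,[np.round(P*16).astype(np.int32)],1,shift=4)
    return cv2.resize(I.astype(np.float32),(160,80),interpolation=cv2.INTER_AREA)
T=Mb[180:260,280:440]
f=lambda q:np.abs(cv2.GaussianBlur(render(q),(0,0),.7)-T).sum()
q=np.array([400,320,0,1.1]) 
# initial from bbox centre
i=r.camera_info('top');
from itertools import product
q=min((np.array([x,y,t,1.05]) for x,y,t in product(range(350,480,10),range(180,340,10),(-.2,-.1,0,.1,.2))),key=f)
for _ in range(3): q=minimize(f,q,method='Nelder-Mead',options=dict(initial_simplex=np.vstack([q]+[q+d for d in np.diag([6,6,.06,.06])]))).x
print(q,f(q))
np.save('p.npy',q)
for nm,im,x0,y0,cw,ch in(('top',img,280,180,160,80),('scene',sc,270,180,150,100)):
    F=5;o=cv2.resize(im[y0:y0+ch,x0:x0+cw],None,fx=F,fy=F,interpolation=cv2.INTER_CUBIC)
    g=lambda P:np.round((proj(P,nm)-[x0,y0]+.5)*F).astype(int)
    cv2.polylines(o,[g(outline(q,q[3]))],True,(0,0,255),1)
    for k in range(-2,3):
        a=.4333*k;t=np.linspace(0,6.3,30)
        c=arc(120,a,0)[0]
        cv2.polylines(o,[g(rack(q,np.c_[c[0]+19.5*np.cos(t),c[1]+19.5*np.sin(t),0*t+36]))],False,(0,200,0),1)
        u=np.array([np.sin(a),np.cos(a),0]);h=c-26*u
        print(k+3,rack(q,[c,h]).round(1)[:,:2].tolist())
        cv2.polylines(o,[g(rack(q,[h+[0,0,42],h+[0,0,84]]))],False,(255,0,0),1)
    cv2.imwrite(f'pics/fit_{nm}.png',o)
A=cv2.imread('pics/fit_top.png');B=cv2.imread('pics/fit_scene.png')
print(A.shape,B.shape,r.sense()['clock'])
E
```

```text
[297.5, 189.7, 427.2, 243.5] 0.89 2596
[ 298  189  129   59 2865]
[ 4.99563914e+02  2.51854266e+02 -3.94709750e-02  1.19236137e+00] 112.73548
1 [[538.2, 158.8], [557.4, 141.2]]
2 [[508.7, 201.1], [518.6, 177.1]]
3 [[499.6, 251.9], [498.5, 225.9]]
4 [[512.6, 301.8], [500.8, 278.6]]
5 [[545.4, 341.6], [525.0, 325.5]]
1 [[538.2, 158.8], [557.4, 141.2]]
2 [[508.7, 201.1], [518.6, 177.1]]
3 [[499.6, 251.9], [498.5, 225.9]]
4 [[512.6, 301.8], [500.8, 278.6]]
5 [[545.4, 341.6], [525.0, 325.5]]
(400, 800, 3) (500, 750, 3) 0.6
```

View pics/fit_top.png

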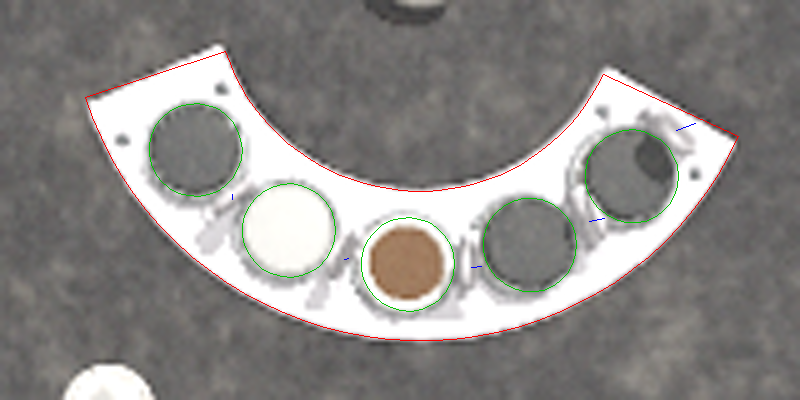

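View pics/fit_scene.png

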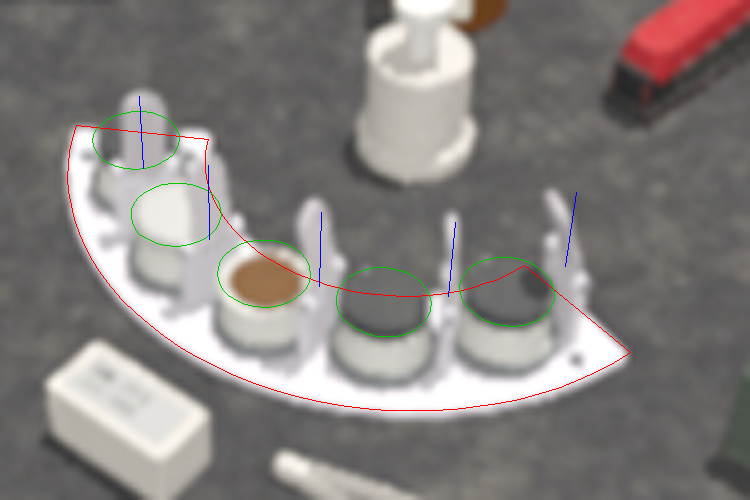

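Plate outline and lids agree with the fit in both pictures (corner pixels within about 1 px), so the rack pose is good: well 1 at (538,159). Now closing the fingers and moving above the start point right of flap 1.

carry_out(delta_pos=[[-0.023, -0.013, 0], [-0.07, -0.039, 0], [-0.117, -0.065, 0], [-0.164, -0.091, 0], [-0.21, -0.117, 0], [-0.257, -0.143, 0], [-0.304, -0.169, 0], [-0.351, -0.195, 0]], rot=[[0, 0, -3.3], [0, 0, -6.6], [0, 0, -9.9], [0, 0, -13.2], [0, 0, -16.5], [0, 0, -19.8], [0, 0, -23.1], [0, 0, -26.3]], claw=0, grip_force=20)

```text
clock: 1.6
eef_pos: [506.1, 228.6, 256.6]
tcp_rot: [3.141, 0.001, -3.139]
contact_force: [0.1, 1.2, -0.2]
opening: -0.001
grasp_force: 0.0
```

Run:
```python
from rig import r
s=r.sense();print({k:s[k] for k in('clock','eef_pos','tcp_rot','opening','qpos','contact_force')},r.tips_ahead)
```

```text
{'clock': 1.6, 'eef_pos': array([506.05367019, 228.59219878, 256.55104087]), 'tcp_rot': array([ 3.14130177e+00,  6.08474842e-04, -3.13948407e+00]), 'opening': -0.0008810281461708085, 'qpos': array([ 4.21567957e-01,  2.44517960e-01,  1.78409208e+00,  1.99121268e-05,
        1.11230842e+00, -1.15134585e+00]), 'contact_force': array([ 0.07493341,  1.15342294, -0.22206676])} 25.0
```

carry_out(delta_pos=[[-0.02, -0.03, 0.03], [-0.045, -0.065, 0.06], [-0.065, -0.095, 0.1], [-0.075, -0.109, 0.14], [-0.075, -0.109, 0.14]], rot=[[0, 0, 0], [0, 0, 0], [0, 0, 0], [0, 0, 0], [0, 0, 0]])

```text
clock: 2.22
eef_pos: [578.6, 119.7, 113.6]
tcp_rot: [-3.14, -0.005, 3.14]
contact_force: [0.5, 0.1, -0.4]
opening: 0.001
grasp_force: 0.0
```

Run:
```python
from h import *
s=r.sense();e=np.array(s['eef_pos']);print(s['clock'],e,s['tcp_rot'],s['contact_force'])
im=r.grab_frame('scene');x0,y0=290,120;F=5
o=cv2.resize(im[y0:y0+120,x0:x0+150],None,fx=F,fy=F,interpolation=cv2.INTER_CUBIC)
for ah,col in((25,(0,0,255)),(38,(0,255,0))):
    c=e-[0,0,ah];b=c+np.array([[-11,-14.5,0],[11,-14.5,0],[11,14.5,0],[-11,14.5,0]])
    cv2.polylines(o,[np.round((proj(b,'scene')-[x0,y0]+.5)*F).astype(int)],True,col,1)
cv2.imwrite('pics/tip.png',o)
# path: commanded offsets from target start, as tool deltas relative to current
p=np.load('p.npy')
a0=-.8667;c=arc(120,a0,0)[0];u=np.array([np.sin(a0),np.cos(a0),0])
u=np.array([np.sin(a0)*1,np.cos(a0),0])
L=[c-58*u,c-26*u]+[arc(120.5,a,0)[0] for a in np.arange(-.8667,.8668,.4333/4)]
c5=arc(120,.8667,0)[0];u5=np.array([np.sin(.8667),np.cos(.8667),0]);L+=[c5+25*u5,c5+35*u5]
print(rack(p,L)[:,:2].round(1).tolist())
```

```text
2.225 [578.60392013 119.72968215 113.56119161] [-3.14043774 -0.00543241  3.13998027] [ 0.46700294  0.0846016  -0.36638927]
[[580.9, 119.5], [557.4, 141.2], [537.9, 158.4], [528.8, 167.8], [520.7, 178.0], [513.9, 189.1], [508.2, 200.9], [503.9, 213.2], [500.9, 225.9], [499.3, 238.8], [499.1, 251.9], [500.3, 264.9], [502.9, 277.6], [506.9, 290.1], [512.2, 302.0], [518.7, 313.3], [526.5, 323.8], [535.3, 333.4], [545.1, 342.0], [565.1, 357.0], [573.0, 363.2]]
```

View pics/tip.png

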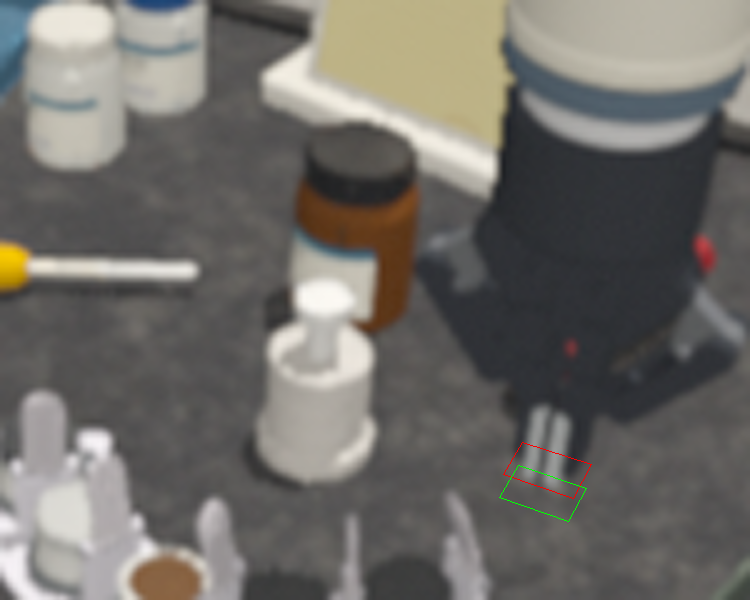

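The red outline (25 mm ahead) lies on the fingertips at about (548,475), so tips_ahead holds with the fingers shut. Descending beside flap 1.

carry_out(delta_pos=[[0, 0, 0.018], [0, 0, 0.034], [0, 0, 0.034], [0, 0, 0.034]], rot=[[0, 0, 0], [0, 0, 0], [0, 0, 0], [0, 0, 0]])

```text
clock: 2.78
eef_pos: [580.2, 121.4, 82.5]
tcp_rot: [3.142, 0.0, -3.141]
contact_force: [0.5, 0.6, -0.5]
opening: 0.003
grasp_force: 0.0
```

Run:
```python
from rig import r
for _ in range(3):
    s=r.sense();print(s['clock'],s['eef_pos'],s['tcp_rot'],abs(s['qvel']).max());r.grab_frame('top')
```

```text
2.775 [580.21120325 121.4109921   82.50620906] [ 3.1415809e+00  1.8579281e-04 -3.1408975e+00] 0.00764049010310196
2.825 [580.40465494 121.37086108  82.71888315] [ 3.14144389e+00  6.20503589e-04 -3.14107257e+00] 0.004651175197414523
2.875 [580.5279292  121.32475323  82.83355995] [ 3.14142885e+00  8.99485155e-04 -3.14113076e+00] 0.002023078070282744
```

carry_out(delta_pos=[[0, 0, 0.005], [0, 0, 0.009], [0.0044, 0.004, 0.009], [0.0089, 0.008, 0.009], [0.0133, 0.012, 0.009], [0.0177, 0.016, 0.009], [0.0221, 0.02, 0.009], [0.0266, 0.024, 0.009]], rot=[[0, 0, 0], [0, 0, 0], [0, 0, 0], [0, 0, 0], [0, 0, 0], [0, 0, 0], [0, 0, 0], [0, 0, 0]])

```text
clock: 3.92
eef_pos: [553.2, 145.4, 73.3]
tcp_rot: [3.142, -0.0, -3.141]
contact_force: [-0.0, -0.5, 1.5]
opening: 0.002
grasp_force: 0.2
```

carry_out(delta_pos=[[0.0045, 0.0036, 0], [0.009, 0.0072, 0], [0.0132, 0.011, 0], [0.0172, 0.0146, 0], [0.0212, 0.0187, 0], [0.0251, 0.0229, 0], [0.0291, 0.0279, 0], [0.0331, 0.033, 0]], rot=[[0, 0, 0], [0, 0, 0], [0, 0, 0], [0, 0, 0], [0, 0, 0], [0, 0, 0], [0, 0, 0], [0, 0, 0]])

```text
clock: 4.92
eef_pos: [520.2, 178.4, 73.3]
tcp_rot: [3.142, 0.0, -3.141]
contact_force: [0.2, 0.3, 0.4]
opening: -0.001
grasp_force: 0.4
```

Run:
```python
from rig import r
import cv2
s=r.sense();print(s['clock'],s['eef_pos'],s['contact_force'])
im=r.grab_frame('scene')[150:260,270:420]
cv2.imwrite('pics/mid.png',cv2.resize(im,None,fx=5,fy=5,interpolation=cv2.INTER_CUBIC))
```

```text
4.925 [520.24744092 178.41534826  73.33349702] [0.21849434 0.34616659 0.43848839]
```

View pics/mid.png

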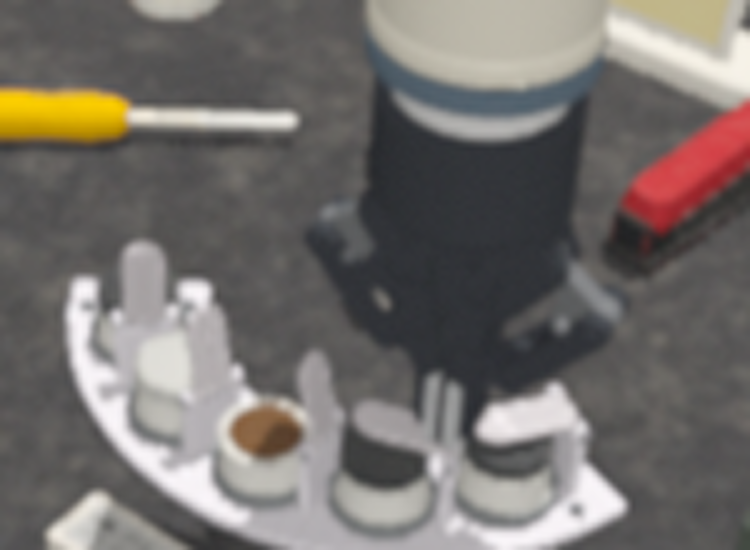

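Flap 1 lies flat at (525,415) and flap 2 is partly down at (390,420); the others are still upright. Continuing.

carry_out(delta_pos=[[0.0035, 0.0055, 0], [0.0068, 0.011, 0], [0.0097, 0.017, 0], [0.0125, 0.023, 0], [0.0147, 0.029, 0], [0.0168, 0.035, 0], [0.0184, 0.0415, 0], [0.0198, 0.048, 0]], rot=[[0, 0, 0], [0, 0, 0], [0, 0, 0], [0, 0, 0], [0, 0, 0], [0, 0, 0], [0, 0, 0], [0, 0, 0]])

```text
clock: 5.98
eef_pos: [500.6, 226.4, 73.3]
tcp_rot: [-3.141, -0.0, -3.141]
contact_force: [0.2, -2.2, 0.9]
opening: 0.002
grasp_force: 0.5
```

carry_out(delta_pos=[[0.0009, 0.0063, 0], [0.0016, 0.0128, 0], [0.0018, 0.0193, 0], [0.0018, 0.0259, 0], [0.0013, 0.0324, 0], [0.0006, 0.0389, 0], [-0.0005, 0.0453, 0], [-0.002, 0.0516, 0]], rot=[[0, 0, 0], [0, 0, 0], [0, 0, 0], [0, 0, 0], [0, 0, 0], [0, 0, 0], [0, 0, 0], [0, 0, 0]])

```text
clock: 6.98
eef_pos: [502.6, 277.9, 73.2]
tcp_rot: [-3.141, -0.0, -3.141]
contact_force: [-0.7, -1.8, 0.0]
opening: 0.004
grasp_force: 0.4
```

carry_out(delta_pos=[[-0.0019, 0.0063, 0], [-0.004, 0.0125, 0], [-0.0066, 0.0185, 0], [-0.0093, 0.0244, 0], [-0.0124, 0.0301, 0], [-0.0158, 0.0357, 0], [-0.0196, 0.041, 0], [-0.0236, 0.0462, 0]], rot=[[0, 0, 0], [0, 0, 0], [0, 0, 0], [0, 0, 0], [0, 0, 0], [0, 0, 0], [0, 0, 0], [0, 0, 0]])

```text
clock: 7.98
eef_pos: [526.3, 324.1, 73.2]
tcp_rot: [-3.141, -0.0, -3.141]
contact_force: [-0.9, -0.1, 1.3]
opening: 0.002
grasp_force: 0.4
```

carry_out(delta_pos=[[-0.0043, 0.0049, 0], [-0.0088, 0.0096, 0], [-0.0135, 0.0142, 0], [-0.0186, 0.0182, 0], [-0.0235, 0.0222, 0], [-0.0285, 0.0259, 0], [-0.0335, 0.0296, 0], [-0.0385, 0.0332, 0]], rot=[[0, 0, 0], [0, 0, 0], [0, 0, 0], [0, 0, 0], [0, 0, 0], [0, 0, 0], [0, 0, 0], [0, 0, 0]])

```text
clock: 8.98
eef_pos: [565.0, 357.3, 73.3]
tcp_rot: [3.142, -0.0, -3.141]
contact_force: [-0.7, 0.2, 0.8]
opening: 0.002
grasp_force: 0.0
```

carry_out(delta_pos=[[0, 0, -0.02], [0, 0, -0.06], [0.0, 0.04, -0.1], [0, 0.08, -0.14], [0, 0.08, -0.14]], rot=[[0, 0, 0], [0, 0, 0], [0, 0, 0], [0, 0, 0], [0, 0, 0]])

```text
clock: 9.6
eef_pos: [566.0, 440.9, 219.1]
tcp_rot: [3.136, 0.007, -3.139]
contact_force: [0.7, -0.7, 0.5]
opening: -0.001
grasp_force: 0.0
```

Run:
```python
from rig import r
import cv2
s=r.sense();print(s['clock'],s['eef_pos'],s['contact_force'])
im=r.grab_frame('scene')[150:290,240:420]
cv2.imwrite('pics/end.png',cv2.resize(im,None,fx=4,fy=4,interpolation=cv2.INTER_CUBIC))
```

```text
9.6 [566.03873004 440.90660754 219.07890173] [ 0.74551855 -0.6623117   0.46811946]
```

View pics/end.png

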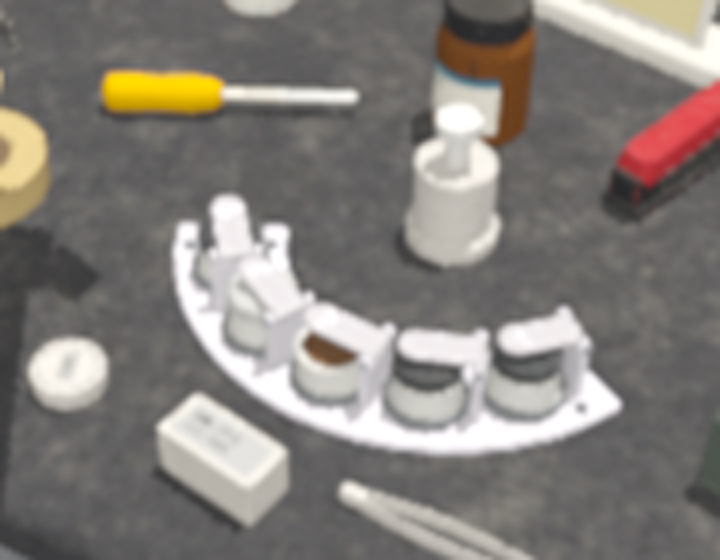

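All five flaps look down, but flap 5 (tip at about (229,205)) is foreshortened in this view. I'll compare its tip with the flat projection numerically, using both views.

Run:
```python
from h import *
p=np.load('p.npy')
im=r.grab_frame('top');sc=r.grab_frame('scene')
F=8;out=[]
for nm,I,x0,y0,w,h in(('top',im,295,185,70,60),('scene',sc,280,190,70,60)):
    o=cv2.resize(I[y0:y0+h,x0:x0+w],None,fx=F/1.5,fy=F/1.5,interpolation=cv2.INTER_CUBIC)
    for k in(1,2):
        a=.4333*k;c=arc(120,a,0)[0];u=np.array([np.sin(a),np.cos(a),0]);n=np.array([-np.cos(a),np.sin(a),0])*9
        for th,col in((0,(0,0,255)),(.3,(0,200,0))):
            hh=c-26*u+[0,0,42];d=42*(np.cos(th)*u+np.array([0,0,np.sin(th)]));t=np.array([0,0,3.])
            cv2.polylines(o,[np.round((proj(rack(p,[hh+n+t,hh+d+n+t,hh+d-n+t,hh-n+t]),nm)-[x0,y0]+.5)*F/1.5).astype(int)],True,col,1)
    out.append(o)
cv2.imwrite('pics/chk.png',np.hstack(out))
```

```text
(no output)
```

View pics/chk.png

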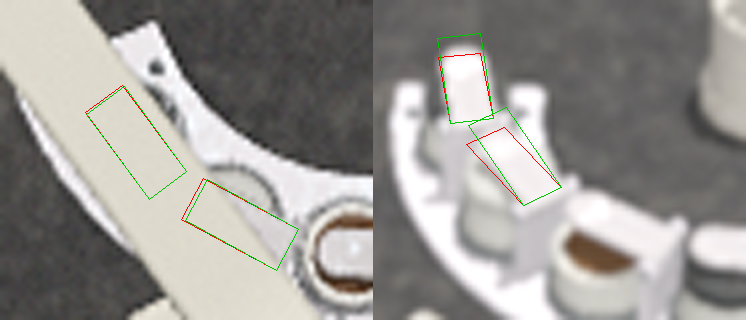

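Run:
```python
from h import *
p=np.load('p.npy')
sc=r.grab_frame('scene');nm='scene'
x0,y0,w,h,F=280,190,120,75,6.6
o=cv2.resize(sc[y0:y0+h,x0:x0+w],None,fx=F,fy=F,interpolation=cv2.INTER_CUBIC)
t=np.array([0,0,1.]);b=np.linspace(-np.pi/2,np.pi/2,15)
for k in range(-2,3):
    a=.4333*k;c=arc(120,a,0)[0];u=np.array([np.sin(a),np.cos(a),0]);n=np.array([-np.cos(a),np.sin(a),0])
    for th,col in((.07,(0,0,255)),(.2,(0,160,0))):
        v=np.cos(th)*u+np.sin(th)*t;m=np.cos(th)*t-np.sin(th)*u
        hh=c-26*u+[0,0,42]+3.5*m
        P=[hh+9*n]+[hh+33*v+9*(np.cos(q)*v-np.sin(q)*n) for q in b]+[hh-9*n]
        cv2.polylines(o,[np.round((proj(rack(p,P),nm)-[x0,y0]+.5)*F).astype(int)],False,col,1)
cv2.imwrite('pics/chk2.png',o);print(o.shape)
```

```text
(495, 792, 3)
```

View pics/chk2.png

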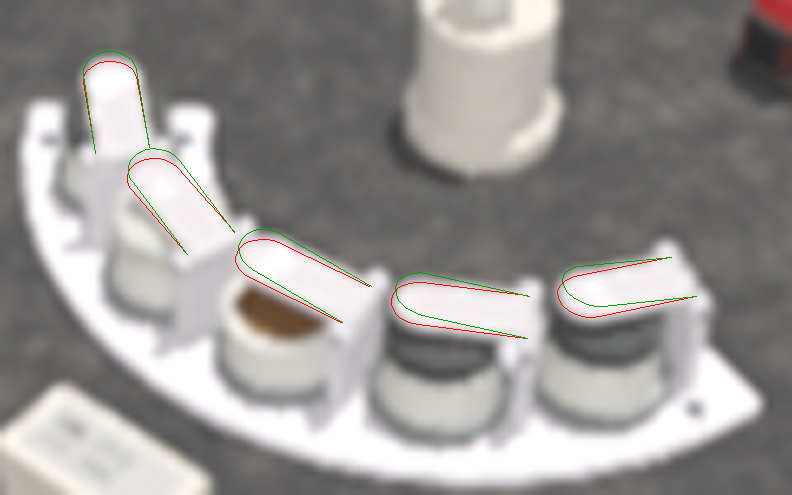

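All five flaps match the red outlines (0.07 rad), tips included, and everything else is where it stood. Handing in.

```bash
python3 -c "
from rig import r
print(r.sign_off())"
```

```text
the job is handed in; nothing more can be done
None
```

All five flaps were folded in order from right to left and lie about 0.07 rad from flat by the last picture; cups and bystanders look unmoved, the arm is clear, and the job is handed in (no verdict was returned).

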